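Reset the dose timer and open the safety-capped medicine bottle

ROBOT

A 7-joint arm with a two-finger parallel gripper is mounted at the origin on a cart in front of the work surface, level with it; the furniture and walls round the work are solid. World frame = base frame: x ahead of the robot, y to its left, z up, the work surface at z = 0. Lengths are in m, angles in rad, forces in N, time in s.
With the tool pointing down it reaches from about 0.4 to 0.9 m from the base axis. Payload 5.5 kg.
Tool frame: the origin (TCP) lies at the very end of the fingers, on their centre line; the grasp point (between the pads) lies 19 mm behind it (manip.pinch_z is the distance from the TCP to the grasp point, in m); z points along the fingers, y is the line along which they close (so a half turn about z gives the same grasp; the last joint's range is limited). The gripper opens to 85 mm and grips with 20 to 120 N. Pads are 22 mm wide; open, the fingers measure 114 mm over their backs; the gripper's body (76 mm by 85 mm) begins 54 mm behind the grasp point. The pads swing forward as they close: fully open they stand 13 mm farther back than shut.
Start: joints at [1.462, 0.501, -0.427, 1.55, 0.221, 1.138, -0.21], TCP at [0.236, -0.606, 0.231] pointing down, gripper open.
Joint ranges: [-2.88, 2.88], [-0.31, 2.03], [-1.54, 1.56], [0.2, 2.42], [-1.41, 4.55], [0.19, 2.02], [-2.57, 2.57]. Speed limits (rad/s): [2.57, 2.57, 3.14, 3.14, 3.14, 3.14, 3.14].

INTERFACE

Orientations are given as a unit quaternion [w, x, y, z].
In Python, from station import manip, vision gives the robot as it stands.
- The arm moves only by the tool step_arm, never from a script. Its argument "increments" is text: rows parted by semicolons, each of 5 numbers parted by spaces: the gripper command: -1 is shut, 1 is fully open, values between are in proportion, then the shift along the world's x, y, z as a fraction of full scale, then the turn about the world's z as a fraction of full scale. A call has 1 to 10 rows; each row shifts and turns the commanded pose from where the row before left it; what a row does not reach is not made up. Full scale, the value 1, is 0.75 m for a shift and 2 pi rad for a turn. A row lasts 1/12 s, in which the tool goes at most 41.7 mm and 7.16 degrees, less where a joint would pass 70% of its speed; a pose out of reach is approached as far as the arm can. A call with a number of a shift or a turn outside -1 to 1 is refused whole. A call with a gripper value outside its range is refused whole. The fingers move at their own pace and stop on an object; "squeeze" is the grip in N (left out, the last holds). Time passes only in rows, so rows that do not move let the fingers close. It gives the time, the measured TCP pose, the force, the opening and the grip force at its end, in the units of the state.
- manip.sense(): the state, without advancing time (a new reading comes with each control period).
- vision.read_camera(name): name is "scene" or "top" or "wrist"; returns the picture (420x560x3 uint8, red, green, blue); there is no depth.
- vision.camera_model(name): a dict with "intrinsics" (3x3 intrinsics, pixels), "k1" (the pictures are not rectified: a ray, as slopes to the right and down, at radius r is drawn at 1 + k1 r^2 times it, then the intrinsics apply), "R" (3x3) and "t" (3): a world point X has camera coordinates R X + t; the wrist camera has in their place "hand_eye" (4x4, takes a point from camera to tool coordinates, whose origin is the TCP and whose axes are the flange's). Camera axes: x right, y down, z forward; pixel columns grow to the right and rows downward; lengths in m; the calibration is good to about 2 mm. A picture is of the moment at which its call begins: read the wrist's pose just before it. camera_model takes no time and is no camera call.
- manip.hand_in(): hands the job in; it is judged then, once.
Trained networks look in the newest picture that a camera, given by its name, has taken for a name from the list of things; names that differ only in an ending like _2 or _b are one class to them, and where a whole thing is asked for, a point or a joint stands for the part that bears it (a point fixed in the world has none). Each returns a list of dicts, best first, with "score" (0 to 1); they miss things now and then, are a little off and sometimes report something else, mostly with a low value. They report only what shows in the picture. A call takes as long as a camera call. They do not tell look-alikes from the thing itself.
- vision.search_frame(name, camera): "position" ([x, y, z] in m, in world coordinates, good to about 4 mm: the middle of the surface that is visible of it).
- vision.trace(name, camera): "mask" (420x560 bool, what is visible of it).
The state is a dict: "time": time; "joints": joint angles; "qd": joint speeds; "joint_efforts": joint torques, N m; "ee_pos": TCP position; "eef_rot": TCP orientation; "contact_force": force on the tool from outside, world axes, zero at the start; "torque": the same for the moment, N m; "finger_gap": finger opening in m; "finger_force": force on a finger pad.
Only numpy, scipy, OpenCV 4.12 (cv2) and the standard library are available. Lean on these libraries where they do the work, as an engineer would, in place of code of your own. Each camera call takes 0.05 s, during which the arm holds its last target. There are 200 camera calls.

TASK

A dose is due: take the reset pin from its stand, push the recessed reset button of the dose timer all the way down with the pin, and put the pin back fully home in its stand. Then open the medicine bottle: press its safety cap down, twist it counter-clockwise while it is down until it comes free, and lift it off. Finish holding the cap level in the gripper, about 10 cm straight above the open bottle (do not put it down), without disturbing the other things on the worktop.

Things in the scene. Friction and masses are not known exactly. Their poses are not given: they have to be found in the camera images.
- stylus_center (a point): centre of the reset pin's handle: black, upright, round, 20 mm in diameter, 58 mm tall, with a steel pin 7 mm in diameter and 34 mm long below it. The pin's tip is 63 mm below this point, the handle's top 29 mm above, its flat shoulder (underside) 29 mm below. z points up along the handle. Stands in the stand at the start, this point at z = 74 mm
- stylus: the reset pin as a whole, about 50 g; origin at the tip of the pin, z up along the handle
- stand_hole (a point): centre of the mouth of the hole in the stand, a dark wooden block 60 x 60 x 45 mm fixed on the worktop; this point is in its top face, z = 45 mm. The hole is 14 mm in diameter and 38 mm deep. The pin is home when the handle's shoulder rests on the block: stylus_center is then 29 mm above this point
- button_top (a point): centre of the top of the reset button: 12 mm in diameter, in a round well 14 mm in diameter, 5 mm below the top face of the dose timer (z = 32 mm); this point starts at z = 27 mm and moves down with the button. The well is 20 mm from the timer's centre, nearer the robot, mid-way between two flat grey discs (not buttons). Only the pin goes in, no finger
- reset_button (a joint): how far the reset button is pushed down, m: 0 up, 0.004 all the way down. Spring: 2 N to start, 4 N when all the way down; springs back by itself
- timer: the dose timer with its button: a white slab 80 x 100 x 32 mm with a black display, fixed on the worktop; origin at the centre of its underside, x towards the display, away from the button
- cap_center (a point): centre of the bottle's safety cap: white, round, ribbed, 44 mm in diameter, 30 mm tall; its top is 15 mm above this point, its lower edge 15 mm below; z up. Locked, this point is at z = 107 mm and the cap cannot lift or turn (5 degrees of play). Pressed down 4 to 7 mm (hard stop at 7) it turns 78 (68 to 88) degrees counter-clockwise seen from above, to a stop; then it lifts straight off
- cap: the safety cap as a whole, about 30 g; origin at the centre of its lower edge, z up; its x axis lies along the bottle's x axis while locked. Two lugs inside it catch under a flange on the neck until it is pressed and turned
- bottle: the brown glass medicine bottle, held tight in a grey holder with a 90 x 90 mm foot, all fixed on the worktop; origin on the bottle's axis at worktop height, z up. The bottle is 59 mm in diameter; its shoulder slopes in at z = 64 to 79 mm, the neck's top is at z = 111 mm. Locked, the lower edge of the cap is at z = 92 mm
- insert (a joint): the white spring insert in the neck that the cap presses down, m: 0 with the cap locked, grows as the cap is pressed (0.007 at the hard stop), -0.003 with the cap off. It pushes the cap up with 6 N when locked, 9.5 N at 7 mm down
- salve_pot: bystander: small pot with a red lid, 58 mm across, 50 mm tall; leave alone; origin at its underside
- honey_jar: bystander: jar with a red lid, 65 mm across, 100 mm tall; leave alone; origin at its underside
- spice_a: bystander: spice jar, 44 mm across, 99 mm tall; leave alone; origin at its underside
- box_3: bystander: small carton 33 x 93 x 50 mm; leave alone; origin at its underside
There are look-alikes about, which are no part of the job. What is shaped like the cap but turquoise is not meant.

How it is judged:
On the way, in this order (a step that is already met when the one before it is completed fails the run):
1. the reset button is pushed down (over 3 mm of its 4 mm) by the held reset pin (value of joint reset_button above 0.003 m and contact force between stylus and timer above 0.5 N and contact force between the fingers and stylus above 1 N), for 0.1 s.
2. the pin is back home in its stand and let go (horizontal distance between stylus_center and stand_hole below 0.009 m and z of stylus_center in the frame of stand_hole below 0.033 m and angle between stylus's own z axis and vertical below 0.12 rad and contact force between the fingers and stylus below 0.1 N), for 0.2 s.
3. the held cap is pressed down by 4 mm or more, not yet turned (value of joint insert above 0.0037 m and contact force between the fingers and cap above 1 N and angle between the x axis of cap and the x axis of bottle, either way round below 0.4 rad), for 0.05 s.
4. the cap, still on the neck, is twisted by more than 57 degrees (angle between the x axis of cap and the x axis of bottle, either way round above 1 rad and z of cap_center in the frame of bottle below 0.113 m and horizontal distance between cap_center and bottle below 0.006 m), for 0.05 s.
At the end, for the whole second after the job is handed in: Pin home in its stand (shoulder within 4 mm of the block, within 9 mm of the hole's centre, upright within 7 degrees), let go; button up; cap held still in the fingers, off the bottle, 50 to 180 mm above its locked height, within 40 mm of the bottle's axis, level within 17 degrees (all of step 2 and contact force between the fingers and cap above 1 N and contact force between cap and bottle below 0.1 N and z of cap_center in the frame of bottle between 0.157 and 0.287 m and horizontal distance between cap_center and bottle below 0.04 m and angle between cap's own z axis and vertical below 0.3 rad and linear speed of cap below 0.03 m/s and value of joint reset_button below 0.001 m); the arm keeps its last pose, push and grip.
It fails at once if a bystander (pot, jar, spice jar or carton) is pushed more than 30 mm (distance of any of salve_pot, honey_jar, spice_a, box_3 from where it was at the start of the episode above 0.03 m).
It also fails if it takes over 72 s, if anything falls off the work surface, if the arm or the gripper's body presses on something with over 40 N, if the wrist force passes 120 N, or if a joint passes its speed limit or range.

## Working session

There is one attempt and no reset: what is moved stays moved. The work goes in short steps, Python scripts to look and compute and a tool call to move; the robot and the scene stay as the last step left them, time stands still between calls to the robot, and variables do not carry over. Pictures are saved under pics/ and viewed, at most 10 in all, crops included, and the job is handed in when it is done.

Besides the shell and the picture viewer there is one more tool, called after "Emit:" as a command line: name --argument value ..., lists and objects as JSON in quotes. step_arm: Moves the arm, as the interface text tells. Its arguments: {"type":"object","properties":{"increments":{"type":"string"},"squeeze":{"type":"number"}},"required":["increments"]}

```bash
mkdir -p pics
cat > h.py <<'E'
import numpy as np,cv2
from station import manip,vision
def save(n,img): cv2.imwrite('pics/'+n,cv2.cvtColor(img,cv2.COLOR_RGB2BGR))
def ray(cam,u,v):
    m=vision.camera_model(cam);K=np.array(m['intrinsics']);k=m['k1']
    d=np.array([(u-K[0,2])/K[0,0],(v-K[1,2])/K[1,1]]);p=d.copy()
    for _ in range(30): p=d/(1+k*(p@p))
    r=np.array([p[0],p[1],1.])
    if 'R' in m:
        R=np.array(m['R']);return -R.T@np.array(m['t']),R.T@r
    s=manip.sense();w,x,y,z=s['eef_rot']
    from scipy.spatial.transform import Rotation as Ro
    R=Ro.from_quat([x,y,z,w]).as_matrix();H=np.array(m['hand_eye'])
    return R@H[:3,3]+np.array(s['ee_pos']),R@H[:3,:3]@r
def at(cam,u,v,z):
    o,d=ray(cam,u,v);return o+d*(z-o[2])/d[2]
def px(cam,X):
    m=vision.camera_model(cam);K=np.array(m['intrinsics']);c=np.array(m['R'])@np.array(X)+np.array(m['t'])
    p=c[:2]/c[2];p=p*(1+m['k1']*(p@p));return K[:2,:2]@p+K[:2,2]
E
python3 - <<'E'
from h import *
print(manip.sense(),manip.pinch_z)
a=vision.read_camera('scene');b=vision.read_camera('top')
save('s.png',a);save('t.png',b)
np.set_printoptions(precision=3,suppress=True)
for n in ['stylus','stand_hole','timer','button_top','cap','bottle','salve_pot','honey_jar','spice_a','box_3']:
  for c in ['scene','top']:
    try: print(n,c,[(np.array(q['position']),round(q['score'],2),(px(c,q['position'])).round()) for q in vision.search_frame(n,c)][:4])
    except Exception as e: print(n,c,e)
E
```

```text
{'time': 0.0, 'joints': array([ 1.46222045,  0.50186361, -0.42678263,  1.55146079,  0.22081127,
        1.13827972, -0.21032598]), 'qd': array([ 0.00098094,  0.00015426, -0.00031773, -0.00029503, -0.00096021,
       -0.00011994, -0.00157501]), 'joint_efforts': array([ 8.93641463e-04, -5.69507074e+01, -5.81578329e+00, -2.80943477e+01,
        1.07068248e-02,  1.19660914e-02,  2.88195537e-06]), 'ee_pos': array([ 0.23582618, -0.60496637,  0.23024421]), 'eef_rot': array([-9.64645520e-04,  9.82769452e-01,  1.84833036e-01, -1.51305187e-04]), 'contact_force': array([ 0.17995144, -0.16145993, -0.46637376]), 'torque': array([-0.00023558, -0.01841194,  0.00692822]), 'finger_force': 0.0, 'finger_gap': 0.08549381600224222} 0.0187
stylus scene [(array([0.545, 0.013, 0.075]), 0.55, array([268., 204.]))]
stylus top []
stand_hole scene [(array([0.532, 0.002, 0.034]), 0.62, array([270., 221.]))]
stand_hole top [(array([0.548, 0.011, 0.047]), 0.85, array([238., 205.]))]
timer scene [(array([0.52 , 0.208, 0.025]), 0.59, array([206., 208.]))]
timer top []
button_top scene [(array([ 0.451, -0.231,  0.12 
[... 552 characters left out ...]
 0.414, -0.034,  0.034]), 0.78, array([254., 244.]))]
salve_pot top [(array([ 0.427, -0.019,  0.052]), 0.91, array([252., 243.]))]
honey_jar scene [(array([0.672, 0.133, 0.067]), 0.92, array([259., 183.]))]
honey_jar top [(array([0.683, 0.146, 0.104]), 0.93, array([187., 162.]))]
spice_a scene [(array([ 0.681, -0.127,  0.063]), 0.62, array([341., 202.]))]
spice_a top [(array([ 0.686, -0.122,  0.098]), 0.8, array([277., 152.])), (array([0.545, 0.016, 0.106]), 0.58, array([235., 202.]))]
box_3 scene [(array([ 0.437, -0.43 ,  0.037]), 0.86, array([426., 291.])), (array([ 0.681, -0.128,  0.066]), 0.64, array([341., 201.]))]
box_3 top [(array([ 0.448, -0.421,  0.047]), 0.78, array([384., 221.]))]
```

Run:
```python
from h import *
b=cv2.imread('pics/t.png');cv2.imwrite('pics/tc.png',cv2.resize(b[130:310,130:400],(800,533),interpolation=cv2.INTER_CUBIC))
b=cv2.imread('pics/s.png');cv2.imwrite('pics/sc.png',cv2.resize(b[150:330,180:450],(800,533),interpolation=cv2.INTER_CUBIC))
```

```text
(no output)
```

View pics/tc.png

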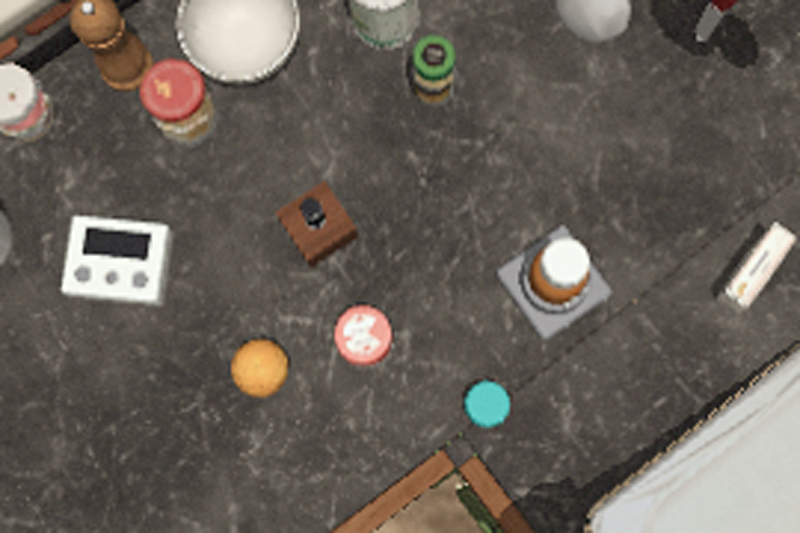

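View pics/sc.png

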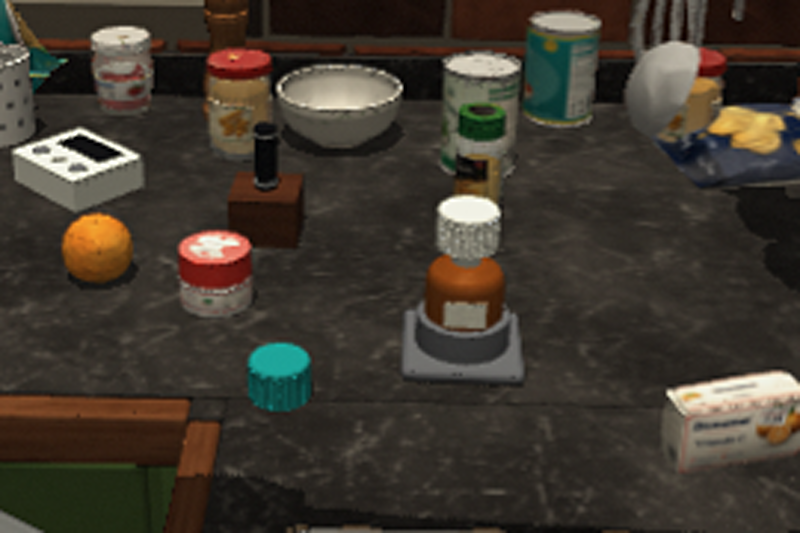

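The white ribbed cap sits on the brown bottle at top-crop (566,262), pixel (321,218). The turquoise one at (488,404) is the look-alike, so I won't use it. The pin is in the dark stand at crop (313,203). The button is between the two grey discs at crop (112,278), on the white timer.

Run:
```python
from h import *
np.set_printoptions(precision=4,suppress=True)
f=lambda x,y:(130+x/2.963,130+y/2.963)
print('cap',at('top',*f(566,260),.122),'pin',at('top',*f(313,202),.103),'btn',at('top',*f(112,278),.03))
for q in [(83,274),(140,280),(75,216),(170,225),(163,303),(62,292)]: print(at('top',*f(*q),.032))
print(np.array(vision.camera_model('wrist')['hand_eye']),vision.camera_model('wrist')['intrinsics'])
print('turq',at('top',*f(488,404),.03))
```

```text
cap [ 0.4665 -0.2215  0.122 ] pin [0.5567 0.0133 0.103 ] btn [0.52   0.2325 0.03  ]
[0.5273 0.2619 0.032 ]
[0.5141 0.2032 0.032 ]
[0.5898 0.2669 0.032 ]
[0.5683 0.1681 0.032 ]
[0.4874 0.1812 0.032 ]
[0.511  0.2848 0.032 ]
[[ 0.0007 -0.9629 -0.2697  0.069 ]
 [ 1.      0.0008 -0.0004 -0.0001]
 [ 0.0006 -0.2697  0.9629 -0.1406]
 [ 0.      0.      0.      1.    ]] [[317.2221   0.     283.6714]
 [  0.     317.2221 206.067 ]
 [  0.       0.       1.    ]]
turq [ 0.3469 -0.1357  0.03  ]
```

Emit:
step_arm --increments "1 0.02 0.04 0.005 0;1 0.02 0.04 0.005 0;1 0.02 0.04 0.005 0;1 0.02 0.04 0.005 0;1 0.02 0.04 0.005 0;1 0.02 0.04 0.005 0;1 0.02 0.04 0.005 0;1 0.02 0.04 0.005 0;1 0.02 0.04 0.005 0;1 0 0 0 0" --squeeze 30

```text
time: 1.93
ee_pos: [0.3756, -0.3288, 0.2665]
eef_rot: [-0.0, 0.982, 0.19, 0.001]
contact_force: [0.5, 0.8, 0.2]
finger_gap: 0.0854
finger_force: 0.0
```

Emit:
step_arm --increments "1 0.0236 0.045 0 0;1 0.0236 0.045 0 0;1 0.0236 0.045 0 0;1 0.0236 0.045 0 0;1 0.0236 0.045 0 0;1 0.0236 0.045 0 0;1 0.0236 0.045 0 0;1 0.0236 0.045 0 0;1 0.0236 0.045 -0.01 0;1 0.0236 0.045 -0.01 0"

```text
time: 2.77
ee_pos: [0.5494, 0.0032, 0.2505]
eef_rot: [0.0, 0.983, 0.184, 0.001]
contact_force: [0.4, -0.9, 0.6]
finger_gap: 0.0851
finger_force: 0.0
```

Emit:
step_arm --increments "1 0 0 0 0;1 0 0 0 0;1 0 0 0 0"

```text
time: 3.02
ee_pos: [0.548, 0.0016, 0.2498]
eef_rot: [0.0, 0.983, 0.185, -0.0]
contact_force: [-0.4, -0.7, -0.0]
finger_gap: 0.0857
finger_force: 0.0
```

Run:
```python
from h import *
np.set_printoptions(precision=4,suppress=True)
print(manip.sense()['ee_pos'])
a=vision.read_camera('wrist');save('w1.png',a)
for n in ['stylus','stand_hole','timer']:
  print(n,[(q['position'],round(q['score'],2)) for q in vision.search_frame(n,'wrist')])
```

```text
[0.548  0.0016 0.2498]
stylus [([0.5517, 0.0216, 0.1021], 0.98)]
stand_hole [([0.5567, 0.015, 0.0468], 0.91)]
timer [([0.5422, 0.2262, 0.0322], 0.74)]
```

View pics/w1.png

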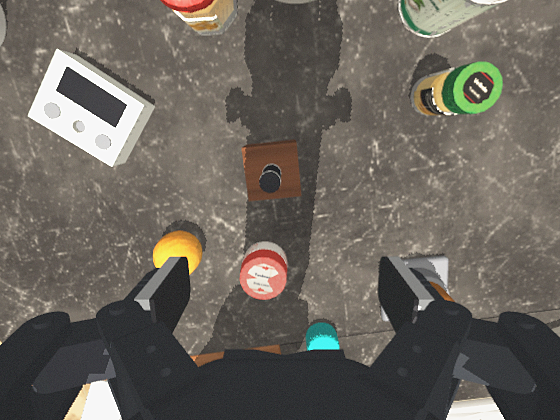

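Run:
```python
from h import *
np.set_printoptions(precision=4,suppress=True)
print('top',at('wrist',269.5,186,.103))
for p in [(245,146),(297,142),(301,197),(249,200)]: print('stand corner',at('wrist',*p,.045))
print('btn',at('wrist',79,127,.027),at('wrist',53,110.5,.032),at('wrist',104,142,.032))
for p in [(62,50),(154,103),(113,160),(29,111)]: print('timer corner',at('wrist',*p,.032))
b=cv2.imread('pics/w1.png')
L=cv2.resize(b[130:210,225:325],(400,320),interpolation=cv2.INTER_CUBIC);R=cv2.resize(b[80:160,30:130],(400,320),interpolation=cv2.INTER_CUBIC)
cv2.imwrite('pics/w1c.png',np.hstack([L,R]))
```

```text
top [0.5504 0.015  0.103 ]
stand corner [0.5695 0.0529 0.045 ]
stand corner [0.5936 0.0024 0.045 ]
stand corner [ 0.5389 -0.0244  0.045 ]
stand corner [0.5145 0.0289 0.045 ]
btn [0.5202 0.2333 0.027 ] [0.5286 0.2601 0.032 ] [0.5154 0.2014 0.032 ]
timer corner [0.5919 0.262  0.032 ]
timer corner [0.5756 0.1603 0.032 ]
timer corner [0.4994 0.1876 0.032 ]
timer corner [0.5187 0.2841 0.032 ]
```

View pics/w1c.png

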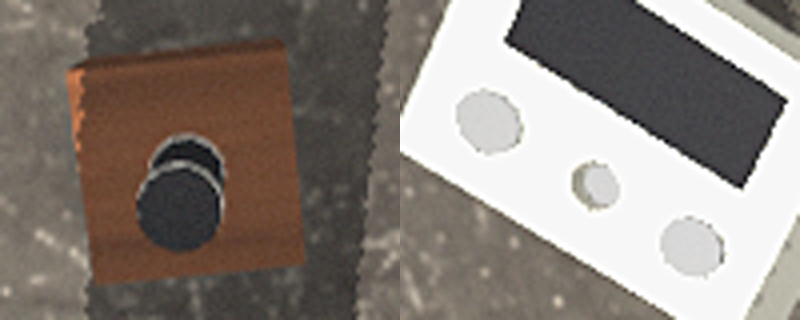

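Run:
```python
from h import *
np.set_printoptions(precision=4,suppress=True)
print('top',at('wrist',270,182,.103),'stand',at('wrist',272,171.7,.045),'well',at('wrist',79,126.2,.032),(at('wrist',52.3,110.3,.032)+at('wrist',103.3,141.7,.032))/2)
```

```text
top [0.5541 0.0159 0.103 ] stand [0.5539 0.0161 0.045 ] well [0.5224 0.2307 0.032 ] [0.522  0.2315 0.032 ]
```

Emit:
step_arm --increments "1 0.008 0.0187 -0.03 0;1 0 0 -0.045 0;1 0 0 -0.045 0;1 0 0 -0.045 0;1 0 0 -0.045 0;1 0 0 -0.03 0;1 0 0 -0.017 0;1 0 0 0 0;0.2 0 0 0 0;-0.3 0 0 0 0"

```text
time: 4.05
ee_pos: [0.5557, 0.0158, 0.059]
eef_rot: [0.0, 0.983, 0.185, 0.001]
contact_force: [-0.3, 0.2, -0.3]
finger_gap: 0.0637
finger_force: 0.0
```

Emit:
step_arm --increments "-1 0 0 0 0;-1 0 0 0 0;-1 0 0 0 0;-1 0 0 0 0;-1 0 0 0 0;-1 0 0 0 0;-1 0 0 0 0;-1 0 0 0 0" --squeeze 40

```text
time: 4.72
ee_pos: [0.5549, 0.0159, 0.0584]
eef_rot: [0.0, 0.983, 0.185, 0.001]
contact_force: [-0.4, -0.4, 6.3]
finger_gap: 0.0192
finger_force: 38.9
```

Emit:
step_arm --increments "-1 0 0 0.02 0;-1 0 0 0.03 0;-1 0 0 0.03 0;-1 0 0 0.027 0;-1 -0.006 0.041 0 0;-1 -0.006 0.041 0 0;-1 -0.006 0.041 0 0;-1 -0.006 0.041 0 0;-1 -0.006 0.041 0 0;-1 -0.006 0.041 0 0"

```text
time: 5.55
ee_pos: [0.5267, 0.2016, 0.1377]
eef_rot: [0.0, 0.983, 0.185, 0.0]
contact_force: [1.2, 0.0, -0.8]
finger_gap: 0.0186
finger_force: 39.2
```

Emit:
step_arm --increments "-1 -0.0067 0.0413 -0.013 0;-1 0 0 -0.02 0;-1 0 0 -0.01 0;-1 0 0 0 0;-1 0 0 0 0"

```text
time: 5.97
ee_pos: [0.5221, 0.2298, 0.1048]
eef_rot: [0.001, 0.983, 0.184, -0.001]
contact_force: [-0.2, 0.1, -0.9]
finger_gap: 0.0187
finger_force: 39.2
```

Run:
```python
from h import *
np.set_printoptions(precision=4,suppress=True)
print(manip.sense()['ee_pos'])
a=vision.read_camera('wrist');save('w2.png',a);s=vision.read_camera('scene')
for n in ['stylus','timer','button_top']:
  print(n,[(q['position'],round(q['score'],2)) for c in ['wrist','scene'] for q in vision.search_frame(n,c)])
c=s[170:240,170:240]
save('w2c.png',np.hstack([a,cv2.resize(c,(240,240),interpolation=cv2.INTER_CUBIC)[:,:].__class__(0) if 0 else np.vstack([cv2.resize(c,(240,240),interpolation=cv2.INTER_CUBIC),np.zeros((180,240,3),np.uint8)])]))
```

```text
[0.5221 0.2298 0.1048]
stylus [([0.5234, 0.2346, 0.1452], 0.72), ([0.5456, 0.038, 0.034], 0.68), ([0.5173, 0.2088, 0.0239], 0.73), ([0.5168, 0.227, 0.1191], 0.46)]
timer [([0.5431, 0.2323, 0.0343], 0.6), ([0.5196, 0.2093, 0.0263], 0.96)]
button_top [([0.5223, 0.2331, 0.0245], 0.68), ([0.5158, 0.2253, 0.1233], 0.6)]
```

View pics/w2c.png

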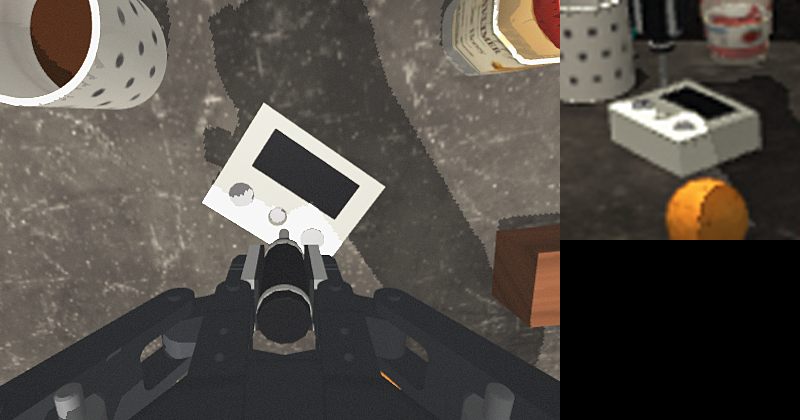

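The wrist view shows the gripped pin, with its tip near (284,233), just above the well at (278,216).

Run:
```python
from h import *
np.set_printoptions(precision=4,suppress=True)
print('well',at('wrist',278,216,.030),'tip',at('wrist',284,233,.0574),'disc mid',(at('wrist',241.5,194.5,.032)+at('wrist',312.5,238,.032))/2,'htop',at('wrist',284.5,316,.1494))
b=cv2.imread('pics/w2.png');cv2.imwrite('pics/w2z.png',cv2.resize(b[175:355,220:350],(578,600*800//800),interpolation=cv2.INTER_CUBIC)[:600])
```

```text
well [0.5221 0.2354 0.03  ] tip [0.5211 0.2305 0.0574] disc mid [0.5221 0.2357 0.032 ] htop [0.5242 0.2316 0.1494]
```

View pics/w2z.png

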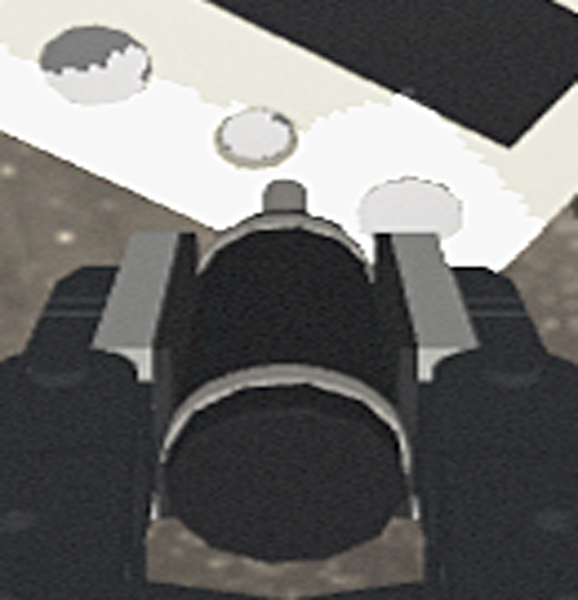

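Emit:
step_arm --increments "-1 0.0013 0.006 -0.01 0;-1 0 0 -0.01 0;-1 0 0 -0.0075 0;-1 0 0 0 0;-1 0 0 0 0"

```text
time: 6.78
ee_pos: [0.5224, 0.2357, 0.0838]
eef_rot: [0.0, 0.983, 0.185, -0.001]
contact_force: [0.2, -0.2, -0.3]
finger_gap: 0.0188
finger_force: 39.2
```

Run:
```python
from h import *
print(manip.sense()['ee_pos'])
a=vision.read_camera('wrist');save('w3.png',a);b=cv2.imread('pics/w3.png');cv2.imwrite('pics/w3z.png',cv2.resize(b[190:265,235:335],(800,600),interpolation=cv2.INTER_CUBIC))
```

```text
[0.52242618 0.23574718 0.08375903]
```

View pics/w3z.png

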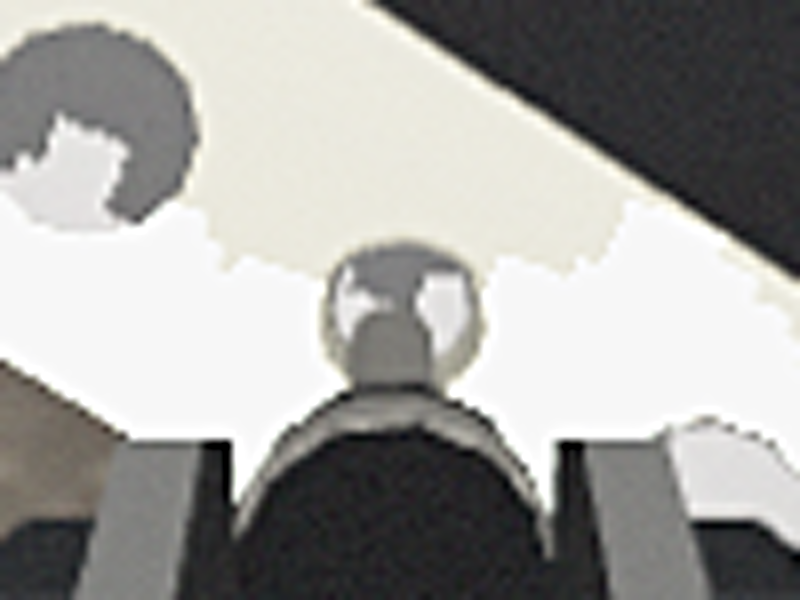

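Run:
```python
from h import *
print(at('wrist',285.6,230,.032)-at('wrist',284.1,233.75,.0364),at('wrist',284.1,233.75,.0364))
```

```text
[ 0.00120443 -0.00057002 -0.0044    ] [0.52098833 0.23514297 0.0364    ]
```

Emit:
step_arm --increments "-1 0.0013 -0.0008 0 0;-1 0 0 -0.006 0;-1 0 0 -0.006 0;-1 0 0 -0.004 0;-1 0 0 0 0" --squeeze 60

```text
time: 7.25
ee_pos: [0.5244, 0.2353, 0.0723]
eef_rot: [-0.0, 0.983, 0.185, 0.0]
contact_force: [0.9, 0.5, 2.2]
finger_gap: 0.0189
finger_force: 58.7
```

Touching the button, with about 2 N so far. Press on.

Emit:
step_arm --increments "-1 0 0 -0.002 0;-1 0 0 -0.002 0;-1 0 0 -0.001 0;-1 0 0 0 0"

```text
time: 7.58
ee_pos: [0.5247, 0.2355, 0.0702]
eef_rot: [0.0, 0.983, 0.185, 0.001]
contact_force: [-2.4, -1.7, 11.2]
finger_gap: 0.0189
finger_force: 60.1
```

Emit:
step_arm --increments "-1 0 0 0 0;-1 0 0 0.01 0;-1 0 0 0.03 0;-1 0 0 0.03 0;-1 0 0 0.02 0;-1 0.0057 -0.0418 0 0;-1 0.0057 -0.0418 0 0;-1 0.0057 -0.0418 0 0;-1 0.0057 -0.0418 0 0;-1 0.0057 -0.0418 0 0"

```text
time: 8.42
ee_pos: [0.545, 0.0772, 0.1364]
eef_rot: [-0.0, 0.983, 0.185, -0.0]
contact_force: [0.9, -0.3, -0.9]
finger_gap: 0.0183
finger_force: 58.9
```

Emit:
step_arm --increments "-1 0.0057 -0.0418 0 0;-1 0.0057 -0.0417 0 0;-1 0 0 -0.02 0;-1 0 0 -0.01 0;-1 0 0 0 0"

```text
time: 8.83
ee_pos: [0.5522, 0.016, 0.1122]
eef_rot: [-0.001, 0.983, 0.185, -0.002]
contact_force: [-0.3, 0.2, -0.9]
finger_gap: 0.0182
finger_force: 58.9
```

Run:
```python
from h import *
print(manip.sense()['ee_pos'])
a=vision.read_camera('wrist');save('w4.png',a);b=cv2.imread('pics/w4.png');cv2.imwrite('pics/w4z.png',cv2.resize(b[150:350,200:400],(600,600),interpolation=cv2.INTER_CUBIC))
```

```text
[0.55216683 0.01596821 0.11221011]
```

View pics/w4z.png

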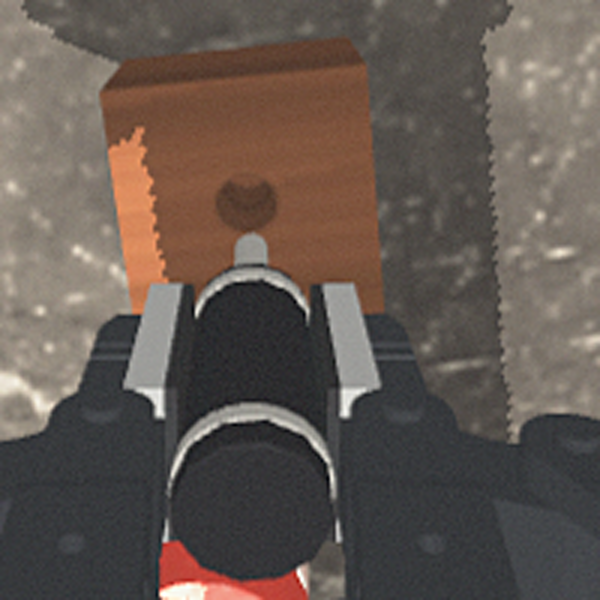

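Run:
```python
from h import *
h=at('wrist',282,216.7,.045);t=at('wrist',283.7,232.3,.0648);print(h,t,h-t)
```

```text
[0.55476139 0.01951776 0.045     ] [0.55144233 0.01690347 0.0648    ] [ 0.00331906  0.00261428 -0.0198    ]
```

Emit:
step_arm --increments "-1 0.0033 0.0027 0 0;-1 0 0 -0.015 0;-1 0 0 -0.015 0;-1 0 0 -0.012 0;-1 0 0 0 0"

```text
time: 9.3
ee_pos: [0.5545, 0.0182, 0.0799]
eef_rot: [-0.0, 0.983, 0.185, -0.002]
contact_force: [-0.1, -0.8, -0.2]
finger_gap: 0.0186
finger_force: 59.1
```

Tip inside the hole (z 0.033), no contact. Go home.

Emit:
step_arm --increments "-1 0 0 -0.012 0;-1 0 0 -0.01 0;-1 0 0 -0.006 0;-1 0 0 -0.001 0;-1 0 0 0 0"

```text
time: 9.72
ee_pos: [0.5562, 0.018, 0.0602]
eef_rot: [-0.0, 0.983, 0.185, -0.0]
contact_force: [0.4, -0.5, -1.5]
finger_gap: 0.0188
finger_force: 59.1
```

Emit:
step_arm --increments "-1 0 0 -0.002 0;-1 0 0 -0.001 0;-1 0 0 -0.001 0;-1 0 0 0 0"

```text
time: 10.05
ee_pos: [0.5569, 0.018, 0.0585]
eef_rot: [0.0, 0.983, 0.185, 0.0]
contact_force: [-1.0, 0.5, 4.1]
finger_gap: 0.0185
finger_force: 59.4
```

Emit:
step_arm --increments "0 0 0 0 0;0.5 0 0 0 0;0.5 0 0 0 0;0.5 0 0 0 0;0.5 0 0 0 0;0.5 0 0 0 0;0.5 0 0 0.02 0;0.5 0 0 0.04 0;1 0 0 0.05 0;1 0 0 0.05 0"

```text
time: 10.88
ee_pos: [0.5555, 0.0182, 0.1782]
eef_rot: [-0.001, 0.983, 0.185, -0.001]
contact_force: [0.3, -0.2, -0.0]
finger_gap: 0.0847
finger_force: 0.0
```

Emit:
step_arm --increments "1 0 0 0.05 0;1 0 0 0.03 0;1 0 0 0 0;1 0 0 0 0"

```text
time: 11.22
ee_pos: [0.5575, 0.0179, 0.2392]
eef_rot: [0.001, 0.983, 0.185, 0.002]
contact_force: [-0.4, 0.0, -1.2]
finger_gap: 0.0855
finger_force: 0.0
```

Run:
```python
from h import *
np.set_printoptions(precision=4,suppress=True)
s=manip.sense();print(s['ee_pos'],s['joints'])
a=vision.read_camera('wrist');save('w5.png',a)
for n in ['stylus','stand_hole']:
  print(n,[(q['position'],round(q['score'],2)) for q in vision.search_frame(n,'wrist')])
b=cv2.imread('pics/w5.png');cv2.imwrite('pics/w5z.png',cv2.resize(b[120:240,200:340],(700,600),interpolation=cv2.INTER_CUBIC))
```

```text
[0.5575 0.0179 0.2392] [ 0.5395  0.3923 -0.781   1.7722  0.3084  1.1    -1.5439]
stylus []
stand_hole [([0.555, 0.0198, 0.0444], 0.67)]
```

View pics/w5z.png

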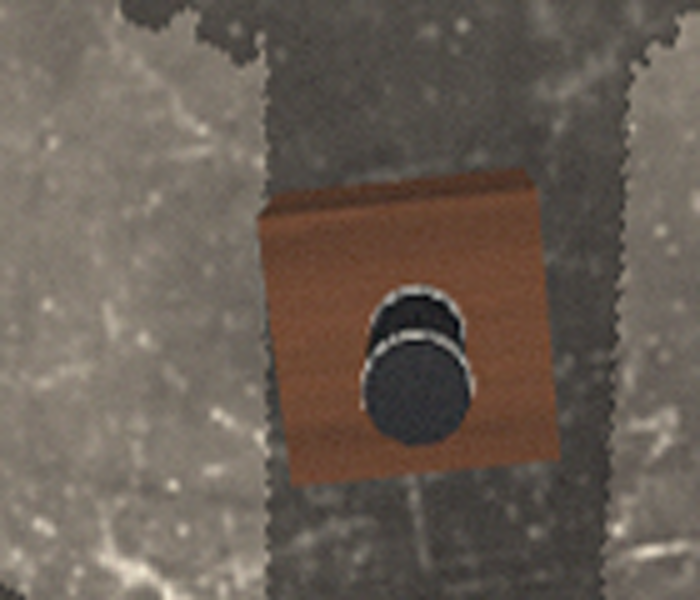

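Pin is upright with its shoulder on the block and let go. Next, over to the white cap, pre-turning clockwise on the way.

Emit:
step_arm --increments "1 -0.0122 -0.0319 0.002 -0.019;1 -0.0122 -0.0319 0.002 -0.019;1 -0.0122 -0.0319 0.002 -0.019;1 -0.0122 -0.0319 0.002 -0.019;1 -0.0122 -0.0319 0.002 -0.019;1 -0.0122 -0.0319 0.002 -0.019;1 -0.0122 -0.0319 0.002 -0.019;1 -0.0122 -0.0319 0.002 -0.019;1 -0.0122 -0.0319 0.002 -0.019;1 -0.0122 -0.0319 0.002 -0.019"

```text
time: 12.2
ee_pos: [0.4634, -0.222, 0.251]
eef_rot: [-0.0, 0.916, -0.402, -0.002]
contact_force: [-0.6, -0.4, -0.4]
finger_gap: 0.0858
finger_force: 0.0
```

Emit:
step_arm --increments "1 0 0 0 -0.016;1 0 0 0 -0.016;1 0 0 0 0;1 0 0 0 0;1 0 0 0 0"

```text
time: 12.62
ee_pos: [0.4647, -0.2206, 0.2518]
eef_rot: [-0.0, 0.873, -0.488, -0.001]
contact_force: [0.1, -0.7, 0.4]
finger_gap: 0.0855
finger_force: 0.0
```

Run:
```python
from h import *
np.set_printoptions(precision=4,suppress=True)
s=manip.sense();print(s['ee_pos'],s['joints'],s['eef_rot'])
a=vision.read_camera('wrist');save('w6.png',a)
for n in ['cap','bottle']:
  print(n,[(q['position'],round(q['score'],2)) for q in vision.search_frame(n,'wrist')])
for q in vision.trace('cap','wrist'):
  m=q['mask'].astype('uint8');c=max(cv2.findContours(m,0,1)[0],key=cv2.contourArea);e=cv2.minEnclosingCircle(c);print(q['score'],e,cv2.boundingRect(c),at('wrist',*e[0],.115))
```

```text
[ 0.4647 -0.2206  0.2518] [ 0.7878  0.2358 -0.4584  1.8625  0.1176  1.0715 -2.3063] [-0.0001  0.8729 -0.4878 -0.0009]
cap [([0.4665, -0.2262, 0.1216], 0.72), ([0.3541, -0.1352, 0.0298], 0.64)]
bottle [([0.4756, -0.2376, 0.0101], 0.9)]
0.84 ((281.6263427734375, 193.67572021484375), 26.455081939697266) (257, 168, 51, 53) [ 0.4681 -0.2212  0.115 ]
0.77 ((324.6297607421875, 276.51898193359375), 19.529247283935547) (308, 257, 35, 40) [ 0.3894 -0.1725  0.115 ]
```

View pics/w6.png

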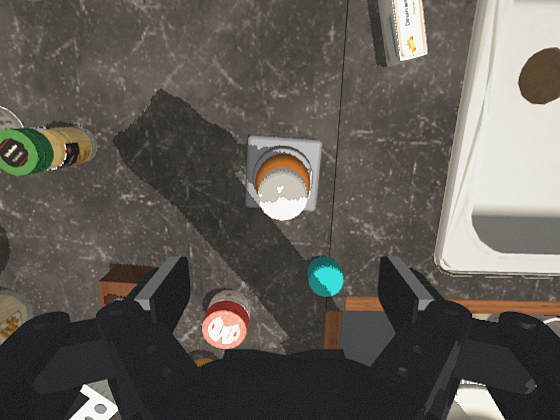

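The white cap on the bottle is at (282,194); the turquoise look-alike is at (325,277). I'll go lower and re-measure.

Emit:
step_arm --increments "1 0.004 -0.001 -0.04 0;1 0 0 -0.045 0;1 0 0 -0.03 0;1 0 0 0 0;1 0 0 0 0"

```text
time: 13.23
ee_pos: [0.4673, -0.2215, 0.1657]
eef_rot: [-0.0, 0.872, -0.489, -0.001]
contact_force: [-0.1, 0.5, 0.2]
finger_gap: 0.0858
finger_force: 0.0
```

Run:
```python
from h import *
np.set_printoptions(precision=4,suppress=True)
s=manip.sense();print(s['ee_pos'])
a=vision.read_camera('wrist');save('w7.png',a)
for n in ['cap']:
  print(n,[(q['position'],round(q['score'],2)) for q in vision.search_frame(n,'wrist')])
from scipy.optimize import least_squares
from scipy.spatial.transform import Rotation as Ro
M=vision.camera_model('wrist');H=np.array(M['hand_eye']);K=np.array(M['intrinsics'])
w,x,y,z=s['eef_rot'];T=np.eye(4);T[:3,:3]=Ro.from_quat([x,y,z,w]).as_matrix();T[:3,3]=s['ee_pos'];C=np.linalg.inv(T@H)
t=np.linspace(0,2*np.pi,120)
def hull(x,y):
  P=np.array([[x+.022*np.cos(a),y+.022*np.sin(a),h] for h in(.092,.122) for a in t])
  c=P@C[:3,:3].T+C[:3,3];p=c[:,:2]/c[:,2:];p=p*(1+M['k1']*(p**2).sum(1))[:,None]
  return cv2.convexHull((p@K[:2,:2].T+K[:2,2]).astype('float32'))
for q in vision.trace('cap','wrist')[:2]:
  m=q['mask'].astype('uint8');c=max(cv2.findContours(m,0,1)[0],key=cv2.contourArea)
  f=lambda v:[cv2.pointPolygonTest(hull(*v),(float(p[0][0]),float(p[0][1])),True) for p in c]
  r=least_squares(f,[.467,-.222],loss='soft_l1',diff_step=1e-3);print(q['score'],cv2.boundingRect(c),r.x,np.abs(r.fun).mean(),r.cost)
```

```text
[ 0.4673 -0.2215  0.1657]
cap [([0.3566, -0.1356, 0.0278], 0.67)]
0.62 (315, 292, 45, 51) [ 0.3872 -0.1722] 9.383617564604487 1167.697336542729
```

```bash
cat > capfit.py <<'E'
from h import *
np.set_printoptions(precision=4,suppress=True)
s=manip.sense();print(s['ee_pos'])
a=vision.read_camera('wrist');save('w8.png',a)
from scipy.optimize import least_squares
from scipy.spatial.transform import Rotation as Ro
M=vision.camera_model('wrist');H=np.array(M['hand_eye']);K=np.array(M['intrinsics'])
w,x,y,z=s['eef_rot'];T=np.eye(4);T[:3,:3]=Ro.from_quat([x,y,z,w]).as_matrix();T[:3,3]=s['ee_pos'];C=np.linalg.inv(T@H)
t=np.linspace(0,2*np.pi,120)
def hull(x,y):
  P=np.array([[x+.022*np.cos(a),y+.022*np.sin(a),h] for h in(.092,.122) for a in t])
  c=P@C[:3,:3].T+C[:3,3];p=c[:,:2]/c[:,2:];p=p*(1+M['k1']*(p**2).sum(1))[:,None]
  return cv2.convexHull((p@K[:2,:2].T+K[:2,2]).astype('float32'))
def fit(m,tag):
  c=max(cv2.findContours(m,0,1)[0],key=cv2.contourArea)
  f=lambda v:[cv2.pointPolygonTest(hull(*v),(float(p[0][0]),float(p[0][1])),True) for p in c]
  r=least_squares(f,[.468,-.222],loss='soft_l1',diff_step=1e-3);print(tag,cv2.boundingRect(c),r.x,np.abs(r.fun).mean())
print('pred',cv2.boundingRect(hull(.468,-.222)))
for q in vision.trace('cap','wrist'): fit(q['mask'].astype('uint8'),q['score'])
hsv=cv2.cvtColor(a,cv2.COLOR_RGB2HSV);X,Y,W,Hh=cv2.boundingRect(hull(.468,-.222))
for v in (130,150,170):
  m=((hsv[...,1]<40)&(hsv[...,2]>v)).astype('uint8');z=np.zeros_like(m);z[Y-15:Y+Hh+15,X-15:X+W+15]=1
  fit(cv2.morphologyEx(m*z,cv2.MORPH_CLOSE,np.ones((7,7))),v)
np.save('hsv.npy',hsv);print(hsv[Y-20:Y+Hh+20:6,X+W//2].tolist());print(hsv[Y+Hh//2,X-20:X+W+20:6].tolist())
E
python3 capfit.py
```

```text
[ 0.4695 -0.2225  0.1683]
pred (251, 187, 71, 78)
0.94 (316, 293, 46, 52) [ 0.3872 -0.1729] 9.28779812918254
0.92 (252, 192, 70, 75) [ 0.4673 -0.2207] 0.9236624334370851
0.75 (412, 0, 66, 57) [ 0.4566 -0.3555] 12.226214076878522
130 (252, 172, 82, 95) [ 0.4655 -0.2244] 6.8744037087697
150 (252, 172, 82, 95) [ 0.4655 -0.2245] 7.860371248423706
170 (253, 172, 79, 95) [ 0.4661 -0.2238] 7.642254648090126
[[30, 1, 174], [12, 154, 96], [13, 185, 150], [13, 193, 196], [13, 101, 167], [25, 24, 136], [26, 23, 190], [26, 25, 205], [24, 24, 205], [30, 20, 200], [26, 27, 202], [23, 27, 201], [25, 24, 201], [60, 1, 252], [0, 0, 247], [0, 0, 247], [0, 0, 248], [26, 30, 60], [6, 21, 61], [38, 18, 56]]
[[15, 28, 55], [170, 28, 54], [150, 3, 98], [0, 0, 102], [25, 24, 188], [28, 21, 202], [27, 24, 206], [25, 23, 202], [24, 25, 203], [25, 21, 205], [26, 26, 206], [22, 24, 203], [28, 23, 202], [0, 0, 248], [25, 28, 199], [21, 10, 182], [0, 2, 161], [16, 32, 89], [15, 30, 85]]
```

Emit:
step_arm --increments "1 0 0.002 -0.03 0;1 0 0 -0.03 0;1 0 0 -0.025 0;1 0 0 -0.0133 0;1 0 0 0 0;0.5 0 0 0 0;0.2 0 0 0 0;0.2 0 0 0 0;0.1 0 0 0 0" --squeeze 40

```text
time: 14.23
ee_pos: [0.4684, -0.2212, 0.0938]
eef_rot: [0.0, 0.872, -0.49, 0.001]
contact_force: [-0.5, -0.4, -0.9]
finger_gap: 0.0473
finger_force: 0.0
```

Emit:
step_arm --increments "-0.2 0 0 0 0;-1 0 0 0 0;-1 0 0 0 0;-1 0 0 0 0;-1 0 0 0 0"

```text
time: 14.65
ee_pos: [0.468, -0.2214, 0.0936]
eef_rot: [0.001, 0.872, -0.49, 0.001]
contact_force: [-2.5, -1.8, 6.5]
finger_gap: 0.043
finger_force: 41.1
```

Emit:
step_arm --increments "-1 0 0 0 0;-1 0 0 -0.003 0;-1 0 0 -0.003 0;-1 0 0 -0.002 0;-1 0 0 0 0;-1 0 0 0 0" --squeeze 90

```text
time: 15.15
ee_pos: [0.468, -0.2214, 0.0877]
eef_rot: [0.001, 0.872, -0.49, 0.0]
contact_force: [-3.5, -1.4, 7.3]
finger_gap: 0.0419
finger_force: 90.4
```

Emit:
step_arm --increments "-1 0 0 -0.0013 0;-1 0 0 0 0;-1 0 0 0 0"

```text
time: 15.4
ee_pos: [0.4681, -0.2214, 0.0875]
eef_rot: [0.001, 0.872, -0.49, 0.001]
contact_force: [-5.6, -0.8, 14.6]
finger_gap: 0.0419
finger_force: 91.2
```

Emit:
step_arm --increments "-1 0 0 0.0008 0.005;-1 0 0 0 0.012;-1 0 0 0 0.016;-1 0 0 0 0.016;-1 0 0 0 0.016;-1 0 0 0 0.016;-1 0 0 0 0.016;-1 0 0 0 0.016;-1 0 0 0 0.016;-1 0 0 0 0.016"

```text
time: 16.23
ee_pos: [0.4693, -0.2205, 0.0878]
eef_rot: [0.0, 0.999, -0.053, 0.001]
contact_force: [-1.1, 0.7, 8.7]
finger_gap: 0.0421
finger_force: 90.5
```

```bash
python3 -c "
from h import *
s=manip.sense();print(s['torque'],s['contact_force'],2*np.degrees(np.arctan2(s['eef_rot'][2],s['eef_rot'][1])),s['joints'][6])"
```

```text
[ 0.29429255  0.39749949 -0.06406584] [-1.08977209  0.73453273  8.72158076] -6.126241204728976 -1.651107318768624
```

Emit:
step_arm --increments "-1 0 0 0 0.014;-1 0 0 0 0.014;-1 0 0 0 0.014;-1 0 0 0 0.01;-1 0 0 0 0"

```text
time: 16.65
ee_pos: [0.4692, -0.2203, 0.0877]
eef_rot: [0.0, 0.994, 0.109, 0.001]
contact_force: [-0.5, 1.9, 9.1]
finger_gap: 0.042
finger_force: 90.5
```

```bash
python3 -c "
from h import *
s=manip.sense();print(s['torque'],s['contact_force'],2*np.degrees(np.arctan2(s['eef_rot'][2],s['eef_rot'][1])),s['joints'][6])"
```

```text
[0.30480215 0.26716412 0.02567404] [-0.46584007  1.91617508  9.13401631] 12.51716455980687 -1.3736963994374918
```

Emit:
step_arm --increments "-1 0 0 0 0.01;-1 0 0 0 0.01;-1 0 0 0 0.006;-1 0 0 0 0"

```text
time: 16.98
ee_pos: [0.4692, -0.22, 0.0876]
eef_rot: [0.0, 0.982, 0.189, 0.001]
contact_force: [-2.2, 3.3, 9.1]
finger_gap: 0.0419
finger_force: 90.5
```

```bash
python3 -c "
from h import *
s=manip.sense();print(s['torque'],s['contact_force'],2*np.degrees(np.arctan2(s['eef_rot'][2],s['eef_rot'][1])),s['joints'][6])"
```

```text
[ 0.38589686  0.39099064 -0.01637645] [-2.23968494  3.25583841  9.10846112] 21.808537625783316 -1.235803328561184
```

Emit:
step_arm --increments "-1 0 0 0 0.006;-1 0 0 0 0.006;-1 0 0 0 0.004;-1 0 0 0 0"

```text
time: 17.32
ee_pos: [0.4691, -0.2199, 0.0876]
eef_rot: [0.0, 0.971, 0.238, 0.001]
contact_force: [-2.7, 3.2, 8.3]
finger_gap: 0.0423
finger_force: 90.5
```

```bash
python3 -c "
from h import *
s=manip.sense();print(s['torque'],s['contact_force'],2*np.degrees(np.arctan2(s['eef_rot'][2],s['eef_rot'][1])),s['joints'][6])"
```

```text
[ 0.45574401  0.41784867 -0.02207204] [-2.66966352  3.24264716  8.29005592] 27.531135175808377 -1.1509020524444302
```

Emit:
step_arm --increments "-1 0 0 0.004 0;-1 0 0 0.004 0;-1 0 0 0.004 0;-1 0 0 0.003 0;-1 0 0 0 0"

```text
time: 17.73
ee_pos: [0.4683, -0.2207, 0.098]
eef_rot: [0.0, 0.972, 0.237, 0.0]
contact_force: [0.0, 0.2, 0.2]
finger_gap: 0.042
finger_force: 91.0
```

```bash
python3 -c "
from h import *
s=manip.sense();print(s['torque'],s['contact_force'],s['ee_pos'])"
```

```text
[ 0.06987495 -0.09211692  0.00481126] [0.02311658 0.19517333 0.16910583] [ 0.46829513 -0.22072222  0.09804644]
```

No pull-back, so the cap is free. Lift it.

Emit:
step_arm --increments "-1 0 0 0.01 0;-1 0 0 0.02 0;-1 0 0 0.025 0;-1 0 0 0.025 0;-1 0 0 0.025 0;-1 0 0 0.015 0;-1 0 0 0.008 0;-1 0 0 0 0;-1 0 0 0 0;-1 0 0 0 0"

```text
time: 18.57
ee_pos: [0.4672, -0.2205, 0.1926]
eef_rot: [-0.001, 0.972, 0.237, -0.001]
contact_force: [-0.1, 0.5, -0.2]
finger_gap: 0.0418
finger_force: 91.2
```

Emit:
step_arm --increments "-1 0 0 0 0;-1 0 0 0 0;-1 0 0 0 0;-1 0 0 0 0"

```text
time: 18.9
ee_pos: [0.4679, -0.2204, 0.1932]
eef_rot: [-0.0, 0.971, 0.237, -0.0]
contact_force: [-0.1, 0.3, -0.2]
finger_gap: 0.042
finger_force: 91.2
```

Run:
```python
from h import *
np.set_printoptions(precision=3,suppress=True)
s=manip.sense();print(s['ee_pos'],s['finger_gap'],s['finger_force'],s['contact_force'],abs(s['qd']).max())
for c in ['scene','top']:
  vision.read_camera(c)
  for n in ['cap','stylus','bottle','salve_pot','box_3','spice_a','honey_jar']: print(c,n,[(np.array(q['position']),round(q['score'],2)) for q in vision.search_frame(n,c)])
```

```text
[ 0.468 -0.22   0.193] 0.041981318889638186 91.1510935206752 [-0.14   0.289 -0.239] 0.0033781885769315913
scene cap [(array([ 0.449, -0.233,  0.215]), 0.94), (array([ 0.337, -0.143,  0.024]), 0.8)]
scene stylus [(array([0.551, 0.015, 0.075]), 0.56)]
scene bottle [(array([ 0.442, -0.229,  0.038]), 0.57)]
scene salve_pot [(array([ 0.41 , -0.036,  0.036]), 0.92), (array([0.548, 0.017, 0.076]), 0.58)]
scene box_3 [(array([ 0.438, -0.43 ,  0.035]), 0.64), (array([0.551, 0.015, 0.08 ]), 0.49), (array([0.53 , 0.005, 0.033]), 0.35)]
scene spice_a [(array([ 0.676, -0.13 ,  0.044]), 0.9)]
scene honey_jar [(array([0.672, 0.134, 0.062]), 0.75), (array([ 0.41 , -0.034,  0.036]), 0.39)]
top cap [(array([ 0.343, -0.131,  0.027]), 0.72), (array([ 0.445, -0.223,  0.216]), 0.62)]
top stylus [(array([0.549, 0.015, 0.105]), 0.61)]
top bottle [(array([ 0.45 , -0.21 ,  0.015]), 0.65)]
top salve_pot [(array([ 0.427, -0.016,  0.056]), 0.59)]
top box_3 [(array([ 0.476, -0.445,  0.045]), 0.46)]
top spice_a [(array([ 0.685, -0.118,  0.099]), 0.81)]
top honey_jar [(array([0.68 , 0.143, 0.103]), 0.83)]
```

The cap is held about 10 cm above the bottle, the pin is home, and the bystanders have not moved.

```bash
python3 -c "
from station import manip
print(manip.hand_in())"
```

```text
the job is handed in; nothing more can be done
None
```

I pushed the reset button down, put the pin back home in its stand, took off the safety cap and handed the job in at about 20 s with the cap held roughly 10 cm above the open bottle; no verdict came back.

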